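# Clear the squaring plate and hold the gauge bolt

## Robot

A 6-joint arm with a two-finger parallel gripper is mounted at the origin on the work surface. World frame = base frame: x ahead of the robot, y to its left, z up, the work surface at z = 0. Lengths are in mm, angles in rad, forces in N, time in s.
With the tool pointing down it reaches from about 300 to 775 mm from the base axis. Payload 14.6 kg.
Tool frame: the origin (TCP) lies at the very end of the fingers, on their centre line; the grasp point (between the pads) lies 19 mm behind it; z points along the fingers, y is the line along which they close (so a half turn about z gives the same grasp; the last joint's range is limited). The gripper opens to 94 mm and grips with 3 to 60 N. Pads are 16 mm wide; open, the fingers measure 119 mm over their backs; the gripper's body (75 mm by 177 mm) begins 78 mm behind the grasp point.
Start: joints at [1.202, 0.3, 1.521, -0, 1.321, -0.067], TCP at [163.479, 525.132, 205.446] pointing down, gripper open.
Joint ranges: [-3.03, 3.03], [-0.79, 2.21], [0.23, 2.52], [-1.04, 4.18], [0, 3.07], [-2.55, 2.55]. Speed limits (rad/s): [2.22, 2.22, 2.57, 3.14, 3.14, 3.14].

## Interface

Orientations are given as [roll, pitch, yaw] about the fixed x, y, z axes, in that order (R = Rz(yaw) Ry(pitch) Rx(roll)).
In Python, from cell import manip, eyes, ticket gives the robot as it stands. The module is installed in compiled form; this text tells all that it offers.
- The arm moves only by the tool arm_command, never from a script. Its argument "plan" is a list of rows, each a list of 5 numbers: the opening, from -1 (shut) to 1 (fully open), then the shift along the tool's x, y, z in m, then the turn about the tool's z in rad. In form: [[jaw, dx, dy, dz, roll], ...]. A call has 1 to 20 rows; each row shifts and turns the commanded pose from where the row before left it, along the tool's axes as they then stand; what a row does not reach is not made up. A row lasts 1/8 s, in which the tool goes at most 62.5 mm and 10.7 degrees, less where a joint would pass 70% of its speed; a pose out of reach is approached as far as the arm can. A call is refused whole if a number of a shift passes 0.0625 or a number of a turn 0.188, either way. A call with a gripper value outside its range is refused whole. The fingers move at their own pace and stop on an object; "newtons" is the grip in N (left out, the last holds). Time passes only in rows, so rows that do not move let the fingers close. It gives the time, the measured TCP pose, the force, the opening and the grip force at its end, in the units of the state.
- manip.read_state(): the state, without advancing time (a new reading comes with each control period).
- eyes.camera(name): name is "scene" or "top" or "wrist"; returns a dict with "img" (400x640x3 uint8, blue, green, red), "z_map" (400x640 float32, mm along the optical axis (not along the pixel's ray), 0 where there is no reading), "fx", "fy", "cx", "cy" (pixels), "eye" and "orientation" of the camera in the world. Camera axes: x right, y down, z forward; pixel columns grow to the right and rows downward; lengths in mm; the calibration is good to about 2 mm. A picture is of the moment at which its call begins.
- ticket.sign_off(): hands the job in; it is judged then, once.
The state is a dict: "clock": time; "joints": joint angles; "qd": joint speeds; "effort": joint torques, N m; "eef_pos": TCP position; "eef_rot": TCP orientation; "wrist_force": force on the tool from outside, world axes, zero at the start; "moment": the same for the moment, N m; "finger_gap": finger opening in mm; "finger_force": force on a finger pad.
Only numpy, scipy, OpenCV 4.12 (cv2) and the standard library are available. Lean on these libraries where they do the work, as an engineer would, in place of code of your own. Each camera call takes 0.05 s, during which the arm holds its last target. There are 200 camera calls.

## Task

The gauge on this paper-finishing bench is being tightened up. Holding the scraper block, wipe the three loose steel chips off the gauge's flat plate onto the bench without touching them with the gripper, and set the block down flat on the bench, clear of the plate and chips. Then reach down into the narrow gap behind the bracket, grip the slowly creeping hex bolt head squarely across two flats so that it stops turning, and finish while still holding it; leave everything else on the bench where it is.

Things in the scene. Friction and masses are not known exactly. Their poses are not given: they have to be found in the camera images.
- plate_mid (a point): centre of the top face of the gauge's flat aluminium plate, 150 (x) x 200 (y) x 10 mm, on the bench. x points to the grey bracket, y along the bracket, z up. The three sides away from the bracket are open, without a rim. A fixed drum, diameter 36 mm, stands 26 mm out from the bracket over the plate at y 0, its underside 44 mm above the bench
- gauge: the gauge (plate, bracket, rear rail: one fixed piece, place and yaw vary); axes as plate_mid; origin at bench height below the bracket's front face, 75 mm in +x from plate_mid. Bracket: x 0 to 8 mm, 150 mm wide (y), 82 mm high above the bench. Rear rail, as wide and high: x 52 to 60 mm. Between them the 44 mm gap, open above and at both ends, its floor 10 mm up
- bolt_head (a point): centre of the steel hex bolt head in mid-gap, gauge x 30, y 0, 62 mm above the bench. 24 mm across flats, 27.7 across corners, 18 mm long along its axis; an 18 mm diameter spacer joins it to the bracket. x: the bolt's axis, level, along the gauge's x. y: square to two opposite flats, turns with the bolt, level when joint bolt is 0
- bolt (a joint): angle of the bolt about its x axis, rad; at 0 two flats stand upright and face along the gap. It starts between -0.3 and 0.05 and the driver creeps it in the + direction (y towards z) at about 0.01 rad/s with a light 0.04 N m; it turns stiffly (4 N m s/rad) and stops when it is held
- scraper_grip (a point): centre of the wooden grip of the scraper block, 32 mm above the block's underside. Grip: 74 (x) x 28 (y) x 40 mm high, upright on the middle of a steel sole 100 (x) x 40 (y) x 12 mm; 52 mm high in all. About 0.32 kg, loose on the bench, left or right of the gauge, its yaw within 0.5 rad; z up
- chip0_mid (a point): centre of a loose dark steel chip, 22 x 16 x 5 mm, 14 g, lying flat on the plate at any yaw; the three chips start with their centres at plate_mid x -40 to +20 mm and y -55 to +40 mm
- chip1_mid (a point): centre of the second such chip
- chip2_mid (a point): centre of the third such chip
- tape: bystander: cardboard ring, 90 mm across, 24 mm high, lying on the opposite side of the gauge to the scraper; origin at its underside
- jar: bystander: white jar, 56 mm across, 65 mm high; origin at its underside
- mug: bystander: white mug, 74 mm across, 75 mm high; origin at its underside
- ruler: bystander: metal rule 28 x 200 x 5 mm; origin at its underside
- scissors: bystander: blue-handled scissors lying flat, about 170 mm long; origin near the pivot
There are look-alikes about, which are no part of the job. Leave any orange or red look-alike of the part that bears scraper_grip alone.

How it is judged:
By the outcome, as a careful person would: the job done as asked, in the order asked, and still so for the second after the job is handed in, while the arm keeps its last pose, push and grip.
It also fails if it takes over 58 s, if anything falls off the work surface, if the arm or the gripper's body presses on something with over 40 N, if the wrist force passes 120 N, or if a joint passes its speed limit or range.

## Working session

There is one attempt and no reset: what is moved stays moved. The work goes in short steps, Python scripts to look and compute and a tool call to move; the robot and the scene stay as the last step left them, time stands still between calls to the robot, and variables do not carry over. Pictures are saved under pics/ and viewed, at most 11 in all, crops included, and the job is handed in when it is done.

Besides the shell and the picture viewer there is one more tool, called after "Emit:" in YAML: its name, and indented under it one key for each argument. arm_command: Moves the arm, as the interface text tells. Its arguments: {"type":"object","properties":{"plan":{"type":"array"},"newtons":{"type":"number"}},"required":["plan"]}

```bash
mkdir -p pics; cat > h.py <<'E'
import numpy as np, cv2
from scipy.spatial.transform import Rotation as R
from cell import manip, eyes, ticket
def rot(o):
    o=np.array(o,float)
    return o if o.shape==(3,3) else R.from_euler('xyz',o).as_matrix()
def cloud(c):
    v,u=np.mgrid[0:400,0:640]; z=c["z_map"].astype(float)
    p=np.stack([(u-c["cx"])/c["fx"]*z,(v-c["cy"])/c["fy"]*z,z],-1)
    return p@rot(c["orientation"]).T+np.array(c["eye"])
def ray(c,u,v,h):
    d=rot(c["orientation"])@np.array([(u-c["cx"])/c["fx"],(v-c["cy"])/c["fy"],1])
    e=np.array(c["eye"]); return e+d*(h-e[2])/d[2]
def proj(c,p):
    q=rot(c["orientation"]).T@(np.array(p,float)-np.array(c["eye"])); return q[:2]/q[2]*[c["fx"],c["fy"]]+[c["cx"],c["cy"]]
E
python3 - <<'E'
from h import *
import pickle
for n in("scene","top"):
    c=eyes.camera(n); pickle.dump(c,open(n+".pkl","wb")); cv2.imwrite(f"pics/{n}0.png",c["img"]); print(n,c["eye"],c["orientation"],c["fx"],c["cx"])
print(manip.read_state())
E
```

```text
scene [984.39325149 -60.53490335 894.38138704] [-2.5550981   0.00610025  1.42487171] 412.3998969173624 317.70117907151234
top [ 2.20679717e+02 -1.56169593e+00  1.58506019e+03] [-2.98971339e+00  7.06907087e-04 -1.56257731e+00] 516.5302535681307 324.97247678517647
{'clock': 0.1, 'joints': array([ 1.20235674e+00,  3.00414363e-01,  1.52148830e+00,  1.48585747e-05,
        1.32073282e+00, -6.66108169e-02]), 'qd': array([-0.00024593, -0.00215335, -0.00046969,  0.00020875, -0.00048086,
        0.00086566]), 'effort': array([ 2.80853592e-04, -5.32635176e+01, -3.53285122e+01,  7.08958693e-02,
        2.33946566e-02, -9.16017871e-05]), 'eef_pos': array([163.4178098 , 524.91871012, 204.95670887]), 'eef_rot': array([-3.14055309e+00, -8.37733675e-05,  2.83976016e+00]), 'wrist_force': array([-0.5036544 , -0.61224086,  0.40622186]), 'moment': array([ 0.0525649 , -0.01911437,  0.01002396]), 'finger_force': 0.0, 'finger_gap': 94.04003257369737}
```

View pics/top0.png

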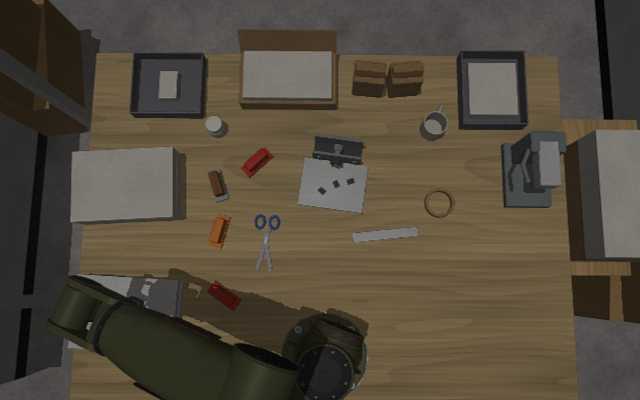

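View pics/scene0.png

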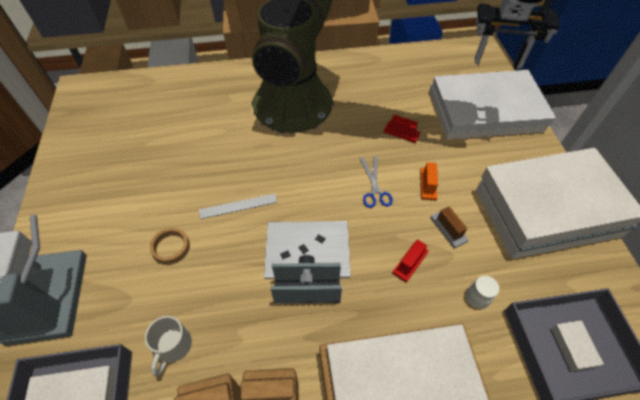

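The top view shows the brown-gripped steel block at (218,185). Possible look-alikes are orange (219,231), red (257,162) and red (224,296). The gauge plate is centred near (333,185), with its bracket, drum and rail at (338,150) and three dark chips at (322,191), (336,184) and (350,181). I choose the brown wooden grip on the grey sole and will check it in a crop.

```bash
python3 - <<'E'
from h import *
import pickle
T=pickle.load(open("top.pkl","rb"));S=pickle.load(open("scene.pkl","rb"))
np.set_printoptions(precision=1,suppress=True)
def rect(P,m):
    q=P[m][:,:2].astype(np.float32); r=cv2.minAreaRect(q); return np.array(r[0]),np.array(r[1]),r[2],m.sum(),np.median(P[m],0)
for n,c,win,gw in(("top",T,(160,170,245,205),(290,125,375,220)),("scene",S,(425,200,475,250),(255,210,360,310))):
    P=cloud(c); hsv=cv2.cvtColor(c["img"],cv2.COLOR_BGR2HSV); h=P[...,2]
    def box(w): m=np.zeros((400,640),bool); m[w[1]:w[3],w[0]:w[2]]=1; return m
    w=(200,168,234,206) if n=="top" else win
    m=box(w)
    print(n,"bench z",np.median(h[box((240,215,250,230))]) )
    print(" block grip",rect(P,m&(h>40)&(h<65))); print(" sole+",rect(P,m&(h>7)&(h<65)))
    g=box(gw)
    print(" wall tops",rect(P,g&(h>74)&(h<92)))
    pl=g&(h>5)&(h<20)&(hsv[...,2]>110)&(hsv[...,1]<60)
    print(" plate",rect(P,pl))
    plane=cv2.morphologyEx(pl.astype(np.uint8),cv2.MORPH_CLOSE,np.ones((15,15)))
    d=(plane>0)&(hsv[...,2]<100)
    k,l,st,ce=cv2.connectedComponentsWithStats(d.astype(np.uint8))
    for i in range(1,k):
        if st[i,4]>8: print(" dark",ce[i],st[i,4],ray(c,*ce[i],15))
a=T["img"][120:220,190:390]; b=S["img"][195:315,240:480]
cv2.imwrite("pics/crop.png",np.vstack([cv2.resize(a,(700,350*600//600)),cv2.resize(b,(700,350))])[:,:][:700][:, :].copy()[::1] if 0 else cv2.resize(np.vstack([cv2.resize(a,(700,350)),cv2.resize(b,(700,350))]),(600,600)))
E
```

```text
top bench z -0.33239474730976326
 block grip (array([512.5, 336. ]), array([74.9, 29. ]), 17.845661163330078, np.int64(234), array([509.8, 335.3,  51.8]))
 sole+ (array([506.3, 328.5]), array([ 84. , 116.6]), 89.1058120727539, np.int64(419), array([505.4, 331.1,  46.7]))
 wall tops (array([608.8, -32.9]), array([149.2,  84.4]), 82.58863067626953, np.int64(375), array([601.2, -33.3,  80.5]))
 plate (array([516.6, -20.3]), array([199.2, 149.8]), 82.31346130371094, np.int64(2431), array([511.5, -16.9,  10. ]))
 dark [337.2 165.5] 51 [575.  -35.4  15. ]
 dark [350.2 180.8] 44 [527.1 -75.9  15. ]
 dark [335.6 183.7] 41 [517.5 -30.8  15. ]
 dark [321.5 190.5] 44 [495.9  12.6  15. ]
scene bench z 1.6217786918829233
 block grip (array([526.6, 289.6]), array([ 74.7, 119.5]), 18.624916076660156, np.int64(385), array([516.5, 330. ,  51.7]))
 sole+ (array([524.6, 292.8]), array([100.1, 125.8]), 17.756635665893555, np.int64(817), array([522.3, 326.7,  37.2]))
 wall tops (array([608.8, -36.6]), array([149.1,  84.2]), 82.2231674194336, np.int64(854), array([605.3, -36.3,  81.8]))
 plate (array([514.8, -22.8]), array([201.4, 152.8]), 82.32447052001953, np.int64(3371), array([502.2, -15.9,  11.2]))
 dark [319.8 238.6] 38 [498.3  10.7  15. ]
 dark [303.2 248.8] 45 [520.1 -32.9  15. ]
 dark [285.  254.5] 44 [528.7 -77.6  15. ]
 dark [305.9 255.7] 15 [539.3 -28.9  15. ]
```

View pics/crop.png

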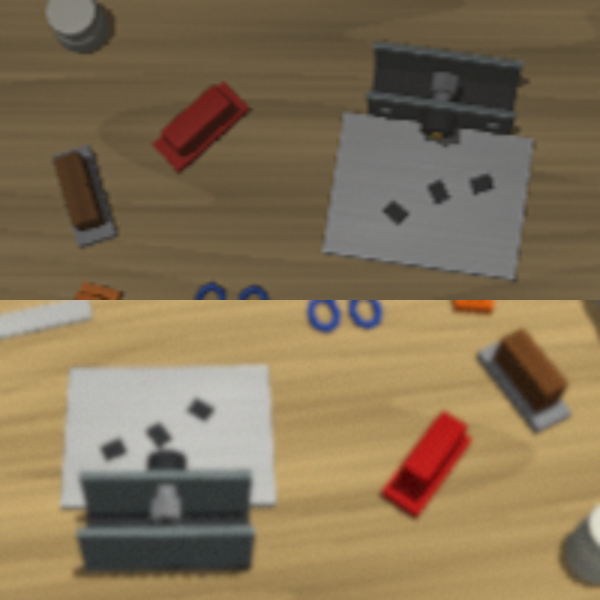

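The crop confirms the brown wooden grip on the grey steel sole; the red and orange ones are look-alikes. Rectangle sizes (74.9x29 grip, 199x150 plate) match the description. I'm adding a move helper.

```bash
cat >> h.py <<'E'
G0=np.array([515.7,-21.5]); GY=-0.137
def g2w(x,y,o=None):  # plate-frame -> world
    c,s=np.cos(GY),np.sin(GY); return (G0 if o is None else o)+np.array([c*x-s*y,s*x+c*y])
def togo(x,y,z,yaw):
    s=manip.read_state(); p=np.array(s["eef_pos"]); M=rot(s["eef_rot"]); yw=np.arctan2(M[1,0],M[0,0])
    dy=(yaw-yw+np.pi)%(2*np.pi)-np.pi
    f=lambda a:(np.array([[np.cos(a),np.sin(a),0],[np.sin(a),-np.cos(a),0],[0,0,-1]])@(np.array([x,y,z])-p)).round(1)
    print("t",round(s["clock"],2),"tcp",p.round(1),"yaw",round(yw,3),"| roll",round(-dy,3),"| shift after roll mm",f(yaw),"before",f(yw),"F",np.round(s["wrist_force"],1),"gap",round(s["finger_gap"],1))
E
python3 - <<'E'
from h import *
togo(512.5,336,150,0.311+np.pi)
print(g2w(-2,125),g2w(-2,-145),g2w(105,0))
E
```

```text
t 0.1 tcp [163.4 524.9 205. ] yaw 2.84 | roll -0.613 | shift after roll mm [-274.5 -286.7   55. ] before [-389.5  -76.6   55. ] F [-0.5 -0.6  0.4] gap 94.0
[530.79022006 102.60191481] [ 493.9158224  -164.86823081] [619.71616774 -35.84004353]
```

Emit:
arm_command:
  plan:
    - [1,0,0,0,-0.153]
    - [1,0,0,0,-0.153]
    - [1,0,0,0,-0.153]
    - [1,0,0,0,-0.154]
    - [1,-0.027,-0.029,0.0055,0]
    - [1,-0.027,-0.029,0.0055,0]
    - [1,-0.027,-0.029,0.0055,0]
    - [1,-0.027,-0.029,0.0055,0]
    - [1,-0.027,-0.029,0.0055,0]
    - [1,-0.028,-0.028,0.0055,0]
    - [1,-0.028,-0.028,0.0055,0]
    - [1,-0.028,-0.028,0.0055,0]
    - [1,-0.028,-0.029,0.0055,0]
    - [1,-0.0275,-0.0287,0.0055,0]
    - [1,0,0,0,0]
    - [1,0,0,0,0]

```text
clock: 2.1
eef_pos: [512.0, 336.5, 150.2]
eef_rot: [3.142, -0.001, -2.83]
wrist_force: [-0.2, -0.6, 1.2]
finger_gap: 94.0
finger_force: 0.0
```

```bash
python3 - <<'E'
from h import *
togo(512.5,336,13,0.311+np.pi)
c=eyes.camera("wrist"); P=cloud(c); hsv=cv2.cvtColor(c["img"],cv2.COLOR_BGR2HSV); print(c["eye"],c["orientation"])
h=P[...,2]; near=(np.hypot(P[...,0]-512,P[...,1]-336)<70)
for nm,lo,hi in(("grip",46,58),("all",6,58)):
    m=near&(h>lo)&(h<hi)
    if m.sum()>20:
        r=cv2.minAreaRect(P[m][:,:2].astype(np.float32)); print(nm,r,m.sum(),np.median(P[m],0))
cv2.imwrite("pics/w1.png",c["img"])
E
```

```text
t 2.1 tcp [512.  336.5 150.2] yaw -2.83 | roll 0.0 | shift after roll mm [ -0.3  -0.6 137.2] before [ -0.3  -0.6 137.2] F [-0.2 -0.6  1.2] gap 94.0
[449.95699027 315.80993522 330.76017771] [2.91361940e+00 6.78235564e-04 1.88130983e+00]
grip ((511.89599609375, 333.6034851074219), (73.66740417480469, 27.672893524169922), 18.343116760253906) 2250 [509.94566353 333.39522553  53.01186963]
all ((512.2127075195312, 333.5899963378906), (100.17098999023438, 39.569068908691406), 18.392107009887695) 3462 [503.62820296 331.45256114  52.42755046]
```

View pics/w1.png

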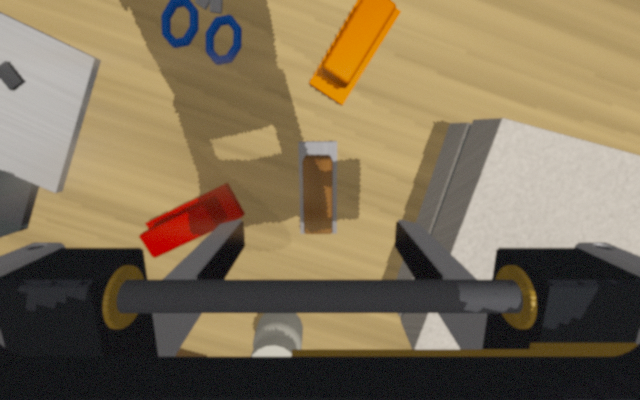

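The wrist view shows the block at (318,185), midway between the fingers and lined up with them. The red look-alike is at (195,220), just outside the left finger, so I will descend with the jaw partly closed.

Emit:
arm_command:
  plan:
    - [0.3,0.0004,-0.0019,0,-0.007]
    - [0.3,0,0,0.03,0]
    - [0.3,0,0,0.03,0]
    - [0.3,0,0,0.03,0]
    - [0.3,0,0,0.03,0]
    - [0.3,0,0,0.014,0]
    - [0.3,0,0,0,0]
    - [-1,0,0,0,0]
    - [-1,0,0,0,0]
    - [-1,0,0,0,0]
    - [-1,0,0,0,0]
    - [-1,0,0,0,0]
  newtons: 45

```text
clock: 3.65
eef_pos: [512.9, 334.4, 16.8]
eef_rot: [3.141, 0.0, -2.823]
wrist_force: [-1.8, 0.3, 3.3]
finger_gap: 27.8
finger_force: 45.0
```

Emit:
arm_command:
  plan:
    - [-1,0,0,-0.03,0]
    - [-1,0,0,-0.03,0]
    - [-1,0,0,-0.03,0]
    - [-1,0,0,-0.02,0]
    - [-1,0,0,0,0]

```text
clock: 4.28
eef_pos: [513.1, 334.5, 127.2]
eef_rot: [3.141, 0.002, -2.823]
wrist_force: [0.7, 0.8, -3.7]
finger_gap: 27.5
finger_force: 45.0
```

```bash
python3 - <<'E'
from h import *
x,y=g2w(-2,138); togo(x,y,60,GY+np.pi)
E
```

```text
t 4.28 tcp [513.1 334.5 127.2] yaw -2.823 | roll 0.455 | shift after roll mm [ -49.2 -214.3   67.2] before [  50.  -214.1   67.2] F [ 0.7  0.8 -3.7] gap 27.5
```

Emit:
arm_command:
  plan:
    - [-1,0,0,0,0.152]
    - [-1,0,0,0,0.152]
    - [-1,0,0,0,0.151]
    - [-1,-0.007,-0.03,0,0]
    - [-1,-0.007,-0.03,0,0]
    - [-1,-0.007,-0.031,0,0]
    - [-1,-0.007,-0.031,0,0]
    - [-1,-0.007,-0.031,0,0]
    - [-1,-0.007,-0.031,0,0]
    - [-1,-0.007,-0.03,0,0]
    - [-1,0,0,0.03,0]
    - [-1,0,0,0,0]

```text
clock: 5.78
eef_pos: [530.4, 115.1, 93.5]
eef_rot: [-3.14, -0.006, 3.004]
wrist_force: [0.8, 0.5, -3.4]
finger_gap: 27.8
finger_force: 45.0
```

```bash
python3 - <<'E'
from h import *
x,y=g2w(-2,138); togo(x,y,28,GY+np.pi)
c=eyes.camera("wrist"); P=cloud(c); h=P[...,2]; hsv=cv2.cvtColor(c["img"],cv2.COLOR_BGR2HSV)
rel=P[...,:2]-G0; cs,sn=np.cos(GY),np.sin(GY); gx=rel@[cs,sn]; gy=rel@[-sn,cs]
v=(abs(gx)<85)&(abs(gy)<110)
m=v&(h>6)&(h<14)&(hsv[...,1]<70)
print("plate",gx[m].min(),np.percentile(gx[m],[1,99]),np.percentile(gy[m],[1,99]),np.median(h[m]))
w=(abs(gy)<110)&(gx>40)&(gx<150)&(h>76)&(h<90); print("walls",w.sum(),w.sum() and np.percentile(gx[w],[1,99]),w.sum() and np.percentile(gy[w],[1,99]))
d=(v&(gx<45)&(hsv[...,2]<100)&(h>10)&(h<22)).astype(np.uint8)
k,l,st,ce=cv2.connectedComponentsWithStats(d)
for i in range(1,k):
    if st[i,4]>40: q=l==i; print("dark",ce[i].round(),st[i,4],gx[q].min().round(1),gx[q].max().round(1),gy[q].min().round(1),gy[q].max().round(1),np.median(h[q]).round(1))
m=(h>35)&(h<110)&(np.hypot(P[...,0]-x,P[...,1]-y)<70)&(hsv[...,1]>60)
cv2.imwrite("pics/w2.png",c["img"])
E
```

```text
t 5.78 tcp [530.4 115.1  93.5] yaw 3.004 | roll -0.0 | shift after roll mm [-2.1  0.7 65.5] before [-2.1  0.7 65.5] F [ 0.8  0.5 -3.4] gap 27.8
plate -75.0241230715466 [-74.07263776  66.82582194] [-98.52112226  96.96912248] 11.318698836452484
walls 1517 [61.47506792 82.55351957] [-36.13445516  15.18892738]
dark [198. 183.] 364 -32.4 -11.1 19.2 43.3 16.3
dark [155. 211.] 368 -7.9 14.4 -20.0 2.2 16.3
dark [109. 228.] 354 8.6 28.9 -64.5 -40.1 16.3
```

View pics/w2.png

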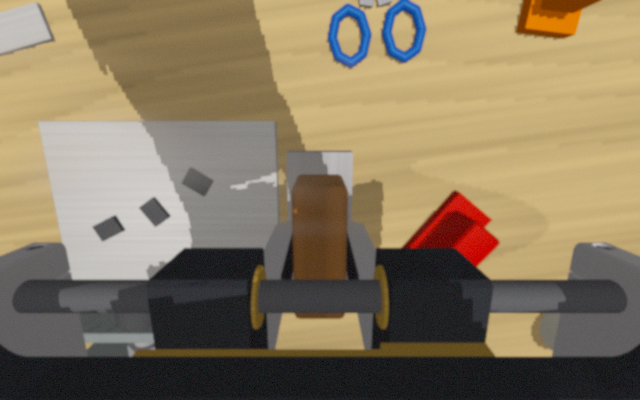

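The wrist view shows the grip held upright at (320,240), in line with the plate edge. The chips are at (198,183), (155,211) and (109,228), all within gauge x -33 to +29, so one pass of the 100 mm sole covers them.

Emit:
arm_command:
  plan:
    - [-1,-0.002,0,0.03,0]
    - [-1,0,0,0.03,0]
    - [-1,0,0,0.006,0]
    - [-1,0,0,0,0]
    - [-1,0,-0.014,0,0]
    - [-1,0,-0.014,0,0]

```text
clock: 6.58
eef_pos: [530.6, 86.7, 31.4]
eef_rot: [3.141, 0.001, 3.005]
wrist_force: [0.2, -0.5, -3.5]
finger_gap: 27.9
finger_force: 45.0
```

Emit:
arm_command:
  plan:
    - [-1,0,0,0,0]
    - [-1,0,0,0,0]

```text
clock: 6.82
eef_pos: [530.5, 87.5, 30.7]
eef_rot: [3.141, 0.0, 3.004]
wrist_force: [0.4, -0.2, -3.9]
finger_gap: 27.9
finger_force: 45.0
```

Emit:
arm_command:
  plan:
    - [-1,0,0,0.0025,0]
    - [-1,0,0,0,0]
    - [-1,0,0,0,0]

```text
clock: 7.2
eef_pos: [530.3, 87.8, 27.8]
eef_rot: [-3.142, -0.0, 3.005]
wrist_force: [-0.7, -0.3, -4.2]
finger_gap: 27.6
finger_force: 45.0
```

Emit:
arm_command:
  plan:
    - [-1,0,0,0.0007,0]
    - [-1,0,-0.014,0,0]
    - [-1,0,-0.014,0,0]
    - [-1,0,-0.014,0,0]
    - [-1,0,-0.014,0,0]
    - [-1,0,-0.014,0,0]
    - [-1,0,-0.014,0,0]
    - [-1,0,-0.014,0,0]
    - [-1,0,0,0,0]

```text
clock: 8.32
eef_pos: [516.9, -10.4, 27.3]
eef_rot: [-3.142, 0.0, 3.004]
wrist_force: [1.0, -0.1, -2.9]
finger_gap: 27.5
finger_force: 45.0
```

Emit:
arm_command:
  plan:
    - [-1,0,-0.014,0,0]
    - [-1,0,-0.014,0,0]
    - [-1,0,-0.014,0,0]
    - [-1,0,-0.014,0,0]
    - [-1,0,-0.014,0,0]
    - [-1,0,-0.014,0,0]
    - [-1,0,-0.014,0,0]
    - [-1,0,-0.014,0,0]
    - [-1,0,-0.014,0,0]
    - [-1,0,-0.012,0,0]
    - [-1,0,0,0,0]
    - [-1,0,0,-0.03,0]
    - [-1,0,0,-0.03,0]
    - [-1,0,0,-0.03,0]
    - [-1,0,0,0,0]

```text
clock: 10.2
eef_pos: [499.1, -146.2, 118.9]
eef_rot: [-3.141, 0.004, 3.005]
wrist_force: [0.6, -0.0, -3.2]
finger_gap: 27.6
finger_force: 45.0
```

```bash
python3 - <<'E'
from h import *
togo(512.5,334,20,0.311+np.pi)
out=[]
for n in("top","scene","wrist"):
    c=eyes.camera(n); P=cloud(c); h=P[...,2]; hsv=cv2.cvtColor(c["img"],cv2.COLOR_BGR2HSV)
    rel=P[...,:2]-G0; cs,sn=np.cos(GY),np.sin(GY); gx=rel@[cs,sn]; gy=rel@[-sn,cs]
    d=((gx<45)&(gx>-90)&(gy<120)&(gy>-200)&(hsv[...,2]<85)&(h>-3)&(h<25)).astype(np.uint8)
    k,l,st,ce=cv2.connectedComponentsWithStats(d)
    for i in range(1,k):
        if st[i,4]>10: q=l==i; print(n,ce[i].round(),st[i,4],gx[q].min().round(1),gx[q].max().round(1),gy[q].min().round(1),gy[q].max().round(1),np.median(h[q]).round(1))
    if n=="scene": out.append(cv2.resize(c["img"][180:320,180:380],(600,420)))
    if n=="wrist": cv2.imwrite("pics/w3.png",c["img"])
cv2.imwrite("pics/s3.png",out[0])
E
```

```text
t 10.2 tcp [ 499.1 -146.2  118.9] yaw 3.005 | roll -0.447 | shift after roll mm [-159.7  453.    98.9] before [ 52.  477.5  98.9] F [ 0.6 -0.  -3.2] gap 27.6
scene [259. 256.] 122 -5.9 41.6 -128.4 -106.7 5.9
wrist [285. 174.] 18 -25.0 -17.4 -160.8 -158.6 6.6
```

View pics/s3.png

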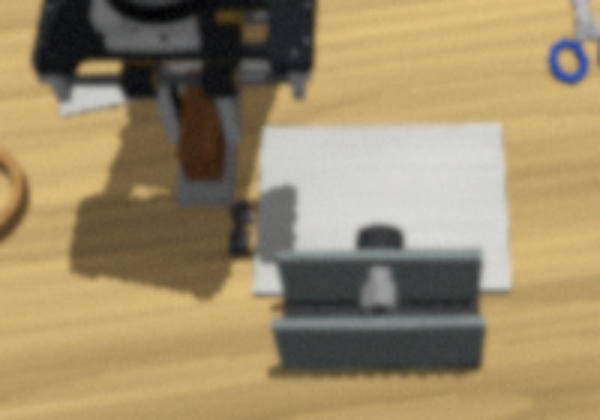

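The plate is clear at (380,190). Two chips show on the bench at (240,228) beside it, and the third is hidden behind the block. I'm returning the block to its free original place.

Emit:
arm_command:
  plan:
    - [-1,0,0,0,-0.149]
    - [-1,0,0,0,-0.149]
    - [-1,0,0,0,-0.149]
    - [-1,-0.0133,0.0378,0,0]
    - [-1,-0.0133,0.0378,0,0]
    - [-1,-0.0133,0.0378,0,0]
    - [-1,-0.0133,0.0378,0,0]
    - [-1,-0.0133,0.0378,0,0]
    - [-1,-0.0133,0.0378,0,0]
    - [-1,-0.0133,0.0378,0,0]
    - [-1,-0.0133,0.0378,0,0]
    - [-1,-0.0133,0.0378,0,0]
    - [-1,-0.0133,0.0378,0,0]
    - [-1,-0.0133,0.0378,0,0]
    - [-1,-0.0133,0.0372,0,0]
    - [-1,0,0,0.03,0]
    - [-1,0,0,0.03,0]
    - [-1,0,0,0.025,0]
    - [-1,0,0,0,0]
    - [-1,0,0,0,0]

```text
clock: 12.85
eef_pos: [512.0, 334.1, 32.6]
eef_rot: [3.142, 0.0, -2.831]
wrist_force: [0.4, -0.0, -3.8]
finger_gap: 27.5
finger_force: 45.0
```

```bash
python3 - <<'E'
from h import *
import pickle
togo(512.5,334,17,0.311+np.pi)
c=eyes.camera("top"); cv2.imwrite("pics/t4.png",np.hstack([cv2.resize(c["img"][120:240,290:410],(480,480),interpolation=cv2.INTER_CUBIC)]))
for n in("top","scene"):
    c=eyes.camera(n); P=cloud(c); h=P[...,2]; hsv=cv2.cvtColor(c["img"],cv2.COLOR_BGR2HSV)
    rel=P[...,:2]-G0; cs,sn=np.cos(GY),np.sin(GY); gx=rel@[cs,sn]; gy=rel@[-sn,cs]
    d=((gx<72)&(gx>-90)&(abs(gy)<200)&(hsv[...,2]<90)&(h>-3)&(h<25)).astype(np.uint8)
    k,l,st,ce=cv2.connectedComponentsWithStats(d)
    for i in range(1,k):
        if st[i,4]>10: q=l==i; print(n,ce[i].round(),st[i,4],gx[q].min().round(1),gx[q].max().round(1),gy[q].min().round(1),gy[q].max().round(1),np.median(h[q]).round(1))
    b=(gx>96)&(gx<114)&(abs(gy)<30)&(h>55)
    w=(gx>70)&(gx<140)&(h>78)&(h<86)&(abs(gy)<80); print("wallx",np.percentile(gx[w&(abs(gy)>25)],[2,98]),"wally",np.percentile(gy[w],[1,99]))
    print("bolt",n,b.sum(),[ (round(a,1),round(e,1)) for a,e in zip(gy[b][::max(1,b.sum()//25)],h[b][::max(1,b.sum()//25)])])
E
```

```text
t 12.85 tcp [512.  334.1  32.6] yaw -2.831 | roll -0.001 | shift after roll mm [-0.5 -0.2 15.6] before [-0.5 -0.2 15.6] F [ 0.4 -0.  -3.8] gap 27.5
top [338. 166.] 25 55.1 71.8 -21.2 10.5 10.3
top [369. 185.] 80 -7.4 42.1 -124.6 -103.5 2.6
top [379. 198.] 40 -27.4 -9.7 -160.8 -137.1 3.9
top [267. 201.] 28 -89.1 -63.9 180.2 199.7 -0.1
wallx [ 74.89654371 134.70755854] wally [-71.79989539  75.23171232]
bolt top 53 [(np.float64(12.6), np.float64(71.7)), (np.float64(6.6), np.float64(69.7)), (np.float64(-2.4), np.float64(73.2)), (np.float64(9.1), np.float64(73.9)), (np.float64(3.3), np.float64(67.7)), (np.float64(-2.8), np.float64(72.3)), (np.float64(-8.7), np.float64(70.4)), (np.float64(8.7), np.float64(73.9)), (np.float64(2.8), np.float64(68.8)), (np.float64(-3.2), np.float64(74.5)), (np.float64(-9.1), np.float64(63.3)), (np.float64(11.2), np.float64(76.6)), (np.float64(5.2), np.float64(75.2)), (np.float64(-0.7), np.float64(77.2)), (np.float64(-6.7), np.float64(74.0)), (np.float64(14.1), np.float64(58.7)), (np.float64(7.8), np.float64(74.5)), (np.float64(1.9), np.float64(68.8)), (np.flo
[... 843 characters left out ...]
.float64(74.4)), (np.float64(-14.6), np.float64(69.3)), (np.float64(-5.8), np.float64(74.5)), (np.float64(2.8), np.float64(76.5)), (np.float64(-14.6), np.float64(68.5)), (np.float64(-5.7), np.float64(76.0)), (np.float64(2.8), np.float64(76.3)), (np.float64(-14.6), np.float64(68.0)), (np.float64(-5.7), np.float64(76.1)), (np.float64(2.8), np.float64(74.3)), (np.float64(-14.6), np.float64(67.1)), (np.float64(-5.7), np.float64(75.9)), (np.float64(2.8), np.float64(75.0)), (np.float64(-14.5), np.float64(68.9)), (np.float64(-3.6), np.float64(73.1)), (np.float64(7.0), np.float64(72.5)), (np.float64(2.6), np.float64(65.3)), (np.float64(-8.3), np.float64(62.8)), (np.float64(-10.6), np.float64(56.9))]
```

View pics/t4.png

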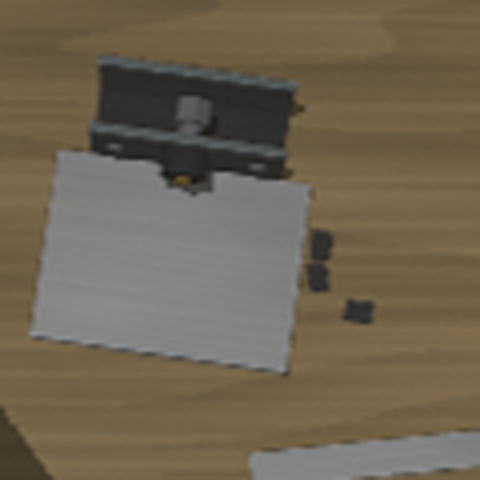

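All three chips are on the bench, at (322,243), (318,277) and (360,312), and the plate is clear. I'm setting the block down.

Emit:
arm_command:
  plan:
    - [-1,0,0,0.006,0]
    - [-1,0,0,0.006,0]
    - [-1,0,0,0,0]
    - [-1,0,0,0.001,0]
    - [-1,0,0,0,0]

```text
clock: 13.62
eef_pos: [511.9, 334.0, 19.3]
eef_rot: [3.142, 0.0, -2.831]
wrist_force: [0.4, -0.0, -3.3]
finger_gap: 27.5
finger_force: 45.0
```

Emit:
arm_command:
  plan:
    - [-1,0,0,0.0015,0]
    - [-1,0,0,0.001,0]
    - [-1,0,0,0,0]
    - [-1,0,0,0,0]

```text
clock: 14.12
eef_pos: [511.9, 334.0, 16.8]
eef_rot: [3.142, 0.0, -2.831]
wrist_force: [-0.5, -0.8, -2.4]
finger_gap: 27.6
finger_force: 45.0
```

Emit:
arm_command:
  plan:
    - [-1,0,0,0.0005,0]
    - [-1,0,0,0,0]
    - [0.2,0,0,0,0]
    - [0.2,0,0,0,0]
    - [0.2,0,0,0,0]
    - [0.2,0,0,-0.03,0]
    - [0.2,0,0,-0.03,0]
    - [0.2,0,0,-0.03,0]
    - [0.2,0,0,-0.03,0]
    - [0.2,0,0,0,0]

```text
clock: 15.38
eef_pos: [512.7, 334.4, 138.5]
eef_rot: [3.141, 0.004, -2.831]
wrist_force: [-0.6, -0.2, -1.0]
finger_gap: 56.5
finger_force: 0.0
```

```bash
python3 - <<'E'
from h import *
x,y=g2w(105,0); togo(x,y,140,GY+np.pi)
c=eyes.camera("wrist"); P=cloud(c); h=P[...,2]
m=(np.hypot(P[...,0]-512,P[...,1]-336)<70)
for lo,hi in((46,58),(6,58)):
    q=m&(h>lo)&(h<hi); print(cv2.minAreaRect(P[q][:,:2].astype(np.float32)),np.percentile(h[q],[5,50,95]))
E
```

```text
t 15.38 tcp [512.7 334.4 138.5] yaw -2.831 | roll 0.447 | shift after roll mm [-156.6 -352.2   -1.5] before [  11.1 -385.3   -1.5] F [-0.6 -0.2 -1. ] gap 56.5
((511.2719421386719, 332.632568359375), (74.12273406982422, 27.74714469909668), 18.378707885742188) [51.3613321  53.0505464  54.17123968]
((511.2497253417969, 332.9440002441406), (99.92752838134766, 40.07114028930664), 17.785921096801758) [12.48800615 52.45852551 54.04800207]
```

Emit:
arm_command:
  plan:
    - [0.2,0,0,0,0.149]
    - [0.2,0,0,0,0.149]
    - [0.2,0,0,0,0.149]
    - [0.2,-0.013,-0.0293,-0.002,0]
    - [0.2,-0.013,-0.0293,-0.002,0]
    - [0.2,-0.013,-0.0293,-0.002,0]
    - [0.2,-0.013,-0.0293,-0.002,0]
    - [0.2,-0.013,-0.0293,-0.002,0]
    - [0.2,-0.013,-0.0293,-0.002,0]
    - [0.2,-0.013,-0.0293,-0.002,0]
    - [0.2,-0.013,-0.0293,-0.002,0]
    - [0.2,-0.013,-0.0293,-0.002,0]
    - [0.2,-0.013,-0.0294,-0.002,0]
    - [0.2,-0.013,-0.0294,-0.002,0]
    - [0.2,-0.013,-0.0294,-0.002,0]
    - [0.2,0,0,0,0]
    - [0.2,0,0,0,0]

```text
clock: 17.55
eef_pos: [617.9, -35.4, 159.2]
eef_rot: [3.141, -0.002, 3.005]
wrist_force: [0.7, 0.3, -0.1]
finger_gap: 56.2
finger_force: 0.0
```

```bash
python3 - <<'E'
from h import *
import pickle
x,y=g2w(105,0); togo(x,y,43,GY+np.pi)
c=eyes.camera("wrist"); pickle.dump(c,open("w5.pkl","wb")); P=cloud(c); h=P[...,2]
rel=P[...,:2]-G0; cs,sn=np.cos(GY),np.sin(GY); gx=rel@[cs,sn]; gy=rel@[-sn,cs]
w=(gx>65)&(gx<145)&(h>79)&(h<88)&(abs(gy)<85)
for nm,s in(("br",w&(gx<95)&(abs(gy)>25)),("rail",w&(gx>115))): print(nm,s.sum(),np.percentile(gx[s],[2,50,98]),np.percentile(gy[s],[.5,99.5]),np.median(h[s]),np.polyfit(gy[s],gx[s],1))
b=(gx>98)&(gx<112)&(abs(gy)<25)&(h>45)&(h<82); print(b.sum())
for a in np.arange(-18,18,1.5):
    q=b&(gy>=a)&(gy<a+1.5)
    if q.sum()>3: print(round(a+.75,2),np.median(h[q]).round(2),q.sum())
q=(abs(gy)<20)&(gx>82)&(gx<125)&(h>50)&(h<82)
for a in range(84,124,3):
    s=q&(gx>=a)&(gx<a+3)
    if s.sum()>5: print("x",a,s.sum(),np.percentile(gy[s],[2,98]).round(1),h[s].max().round(1))
cv2.imwrite("pics/w5.png",c["img"])
E
```

```text
t 17.55 tcp [617.9 -35.4 159.2] yaw 3.005 | roll 0.0 | shift after roll mm [ -1.8  -0.2 116.2] before [ -1.8  -0.2 116.2] F [ 0.7  0.3 -0.1] gap 56.2
br 1157 [75.06146013 78.69121973 82.905739  ] [-75.12179329  73.40283656] 83.08639788234473 [3.66117289e-04 7.88893396e+01]
rail 1069 [126.84232013 129.92846955 134.63748993] [-75.13471097  72.91452006] 83.01997132006716 [1.08710211e-03 1.30267443e+02]
418
-14.25 67.43 15
-12.75 68.83 18
-11.25 69.97 26
-9.75 71.69 30
-8.25 73.22 15
-6.75 74.4 31
-5.25 76.21 29
-3.75 76.81 16
-2.25 76.27 30
-0.75 75.79 30
0.75 75.0 15
2.25 74.81 29
3.75 74.15 29
5.25 73.8 16
6.75 73.53 30
8.25 72.67 22
9.75 68.4 23
11.25 62.78 14
x 84 31 [-8.6  6.7] 72.9
x 87 59 [-9.2  7.3] 73.4
x 90 66 [-9.2  7.3] 73.3
x 93 66 [-10.8   8.5] 75.4
x 96 126 [-13.8  11.1] 77.8
x 99 93 [-13.8  11.2] 77.5
x 102 93 [-13.9  11.2] 77.1
x 105 82 [-13.3  11.2] 77.2
x 108 92 [-13.9  11.2] 78.9
x 111 89 [-14.   11.3] 77.9
```

View pics/w5.png

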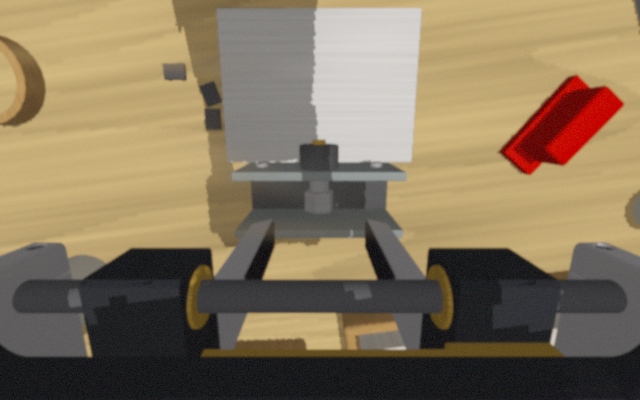

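The wrist view shows the bolt head at (318,203) in the gap, with the fingers straddling it. The hex profile puts the bolt at about +0.24 rad, and the tool cannot tilt. I will grip hard first: the gap reads 24.0 mm when square and about 26.6 mm when on corners.

Emit:
arm_command:
  plan:
    - [0.2,-0.0018,-0.0004,0,0]
    - [0.2,0,0,0.025,0]
    - [0.2,0,0,0.025,0]
    - [0.2,0,0,0.025,0]
    - [0.2,0,0,0.025,0]
    - [0.2,0,0,0.016,0]
    - [0.2,0,0,0,0]
    - [-1,0,0,0,0]
    - [-1,0,0,0,0]
    - [-1,0,0,0,0]
    - [-1,0,0,0,0]
  newtons: 60

```text
clock: 18.98
eef_pos: [620.3, -36.3, 44.7]
eef_rot: [3.141, 0.001, 3.005]
wrist_force: [-0.3, 3.2, 2.6]
finger_gap: 24.6
finger_force: 60.0
```

```bash
python3 - <<'E'
from h import *
x,y=g2w(105,0); togo(x,y,43,GY+np.pi); print(manip.read_state()["moment"])
E
```

```text
t 18.98 tcp [620.3 -36.3  44.7] yaw 3.005 | roll 0.0 | shift after roll mm [0.7 0.4 1.7] before [0.7 0.4 1.7] F [-0.3  3.2  2.6] gap 24.6
[ 0.64635151 -0.03496603 -0.05965935]
```

Emit:
arm_command:
  plan:
    - [-1,0,0,0,0]
    - [-1,0,0,0,0]
    - [-1,0,0,0,0]
    - [-1,0,0,0,0]
    - [-1,0,0,0,0]
    - [-1,0,0,0,0]
    - [-1,0,0,0,0]
    - [-1,0,0,0,0]

```text
clock: 19.98
eef_pos: [620.3, -36.3, 44.6]
eef_rot: [3.141, 0.001, 3.005]
wrist_force: [-0.7, 3.6, 6.2]
finger_gap: 24.5
finger_force: 60.0
```

```bash
python3 - <<'E'
from h import *
x,y=g2w(105,0); togo(x,y,43,GY+np.pi); print(manip.read_state()["moment"])
for n in("wrist","top","scene"):
    c=eyes.camera(n); P=cloud(c); h=P[...,2]
    rel=P[...,:2]-G0; cs,sn=np.cos(GY),np.sin(GY); gx=rel@[cs,sn]; gy=rel@[-sn,cs]
    b=(gx>98)&(gx<112)&(abs(gy)<13)&(h>64)&(h<82)
    if n=="wrist":
        for a in np.arange(-15,15,2):
            q=b&(gy>=a)&(gy<a+2)
            if q.sum()>3: print(a+1,np.median(h[q]).round(2),q.sum())
    if n!="wrist":
        hsv=cv2.cvtColor(c["img"],cv2.COLOR_BGR2HSV)
        d=((gx<45)&(gx>-90)&(abs(gy)<200)&(hsv[...,2]<90)&(h>-3)&(h<25)).astype(np.uint8)
        k,l,st,ce=cv2.connectedComponentsWithStats(d)
        for i in range(1,k):
            if st[i,4]>10: q=l==i; print(n,ce[i].round(),st[i,4],gx[q].min().round(1),gx[q].max().round(1),gy[q].min().round(1),gy[q].max().round(1),np.median(h[q]).round(1))
        q=(np.hypot(P[...,0]-512,P[...,1]-334)<62)&(h>8)&(h<58)
        if n=="top": print("block",cv2.minAreaRect(P[q&(h>44)][:,:2].astype(np.float32)))
    else: cv2.imwrite("pics/w6.png",c["img"])
    if n=="scene": cv2.imwrite("pics/s6.png",c["img"])
E
```

```text
t 19.98 tcp [620.3 -36.3  44.6] yaw 3.005 | roll 0.0 | shift after roll mm [0.7 0.4 1.6] before [0.7 0.4 1.6] F [-0.7  3.6  6.2] gap 24.5
[0.85118867 0.10248779 0.01191565]
-12 69.62 85
-10 71.38 77
-8 73.15 91
-6 75.14 97
-4 76.43 81
-2 76.16 92
0 75.4 100
2 74.84 99
4 74.24 87
6 73.54 83
8 73.0 97
10 68.15 52
12 72.15 60
top [367. 197.] 413 -89.5 44.2 -137.4 -80.2 2.1
top [379. 198.] 39 -26.5 -8.3 -160.0 -137.1 3.8
block ((511.1380310058594, 335.1671142578125), (74.79098510742188, 28.184619903564453), 19.413774490356445)
scene [246. 243.] 33 -24.0 -10.1 -158.5 -143.0 6.5
```

View pics/s6.png

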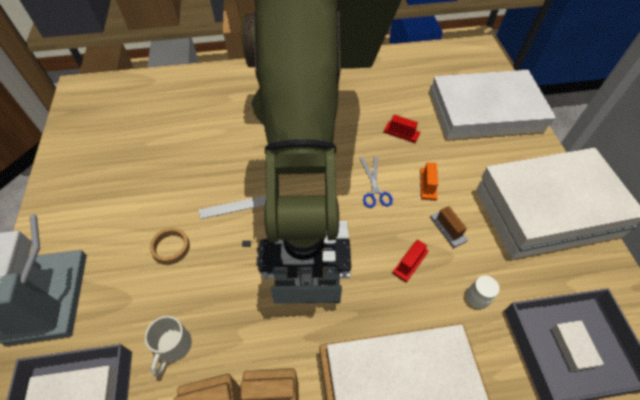

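The scene view shows the arm holding at the gauge, the block back at (450,225), and the bystanders unmoved. The wrist depth profile still suggests a tilted head despite the 24.5 mm gap, so I will fit the faces more precisely.

```bash
python3 - <<'E'
from h import *
import pickle
def fit(c,gymax):
    P=cloud(c); h=P[...,2]; rel=P[...,:2]-G0; cs,sn=np.cos(GY),np.sin(GY); gx=rel@[cs,sn]; gy=rel@[-sn,cs]
    b=(gx>97)&(gx<113)&(h>62)&(h<80)
    pk=None
    for nm,lo,hi in(("left",-11,-5.5),("right",-1.5,7.5)):
        q=b&(gy>lo)&(gy<hi); A=np.c_[gy[q],gx[q]-105,np.ones(q.sum())]; s=h[q]
        for _ in range(3):
            r=np.linalg.lstsq(A,s,rcond=None)[0]; e=abs(A@r-s); k=e<1.5; A,s=A[k],s[k]
        print(nm,q.sum(),k.sum(),"deg",np.degrees(np.arctan(r[0])).round(2),"xslope",r[1].round(3),"z0",r[2].round(2), "rms",np.std(A@r-s).round(2))
c5=pickle.load(open("w5.pkl","rb")); fit(c5,0)
c=eyes.camera("wrist"); pickle.dump(c,open("w6.pkl","wb")); fit(c,0); print(manip.read_state()["finger_gap"])
u,v=proj(c,[*g2w(105,0),70]); print(u,v); u,v=int(u),int(v)
cv2.imwrite("pics/w6c.png",cv2.resize(c["img"][max(0,v-60):v+60,u-80:u+80],(800,600),interpolation=cv2.INTER_CUBIC))
E
```

```text
left 91 89 deg 42.46 xslope 0.011 z0 80.51 rms 0.66
right 175 164 deg -17.14 xslope -0.008 z0 75.46 rms 0.61
left 278 278 deg 43.11 xslope -0.002 z0 80.81 rms 0.49
right 474 467 deg -16.78 xslope -0.002 z0 75.41 rms 0.54
24.412727818354725
321.6084897157976 247.49818816687565
```

View pics/w6c.png

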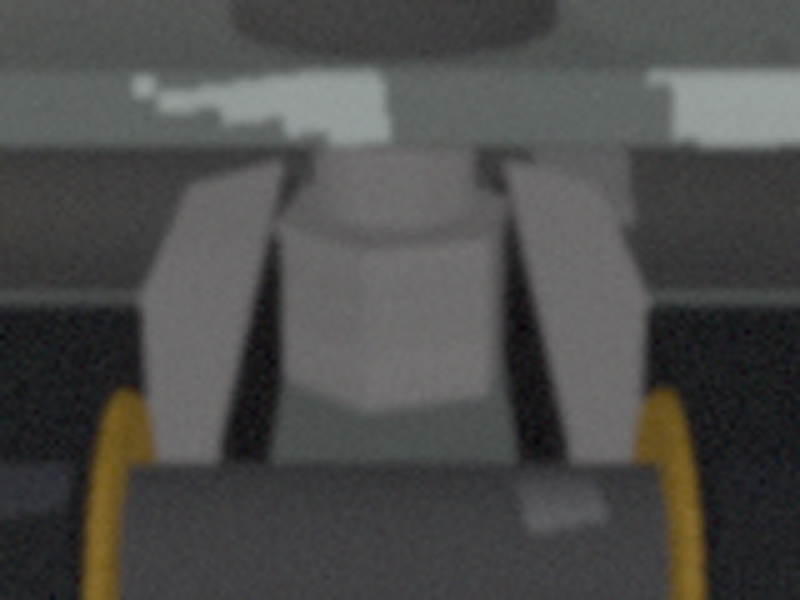

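The crop shows the hex corner at (362,240), left of the head's centre at (390,240). The face slopes of 43° and -17° give +0.23 rad, so the pads jammed on corners. I will turn the bolt back by pressing its +y corner with the closed fingertips, then grip again.

Emit:
arm_command:
  plan:
    - [0.2,0,0,0,0]
    - [0.2,0,0,0,0]
    - [0.2,0,0,-0.023,0]
    - [0.2,0,0,-0.023,0]
    - [-1,0,0.011,0,0]
    - [-1,0,0.0112,0,0]
    - [-1,0,0,0,0]
    - [-1,0,0,0,0]
    - [-1,0,0,0.008,0]
    - [-1,0,0,0.007,0]
    - [-1,0,0,0,0]

```text
clock: 21.55
eef_pos: [622.7, -14.7, 74.3]
eef_rot: [-3.141, -0.001, 3.005]
wrist_force: [0.4, -0.0, -0.3]
finger_gap: 0.3
finger_force: 0.0
```

```bash
cat >> h.py <<'E'
def bolt(c):
    P=cloud(c); h=P[...,2]; rel=P[...,:2]-G0; cs,sn=np.cos(GY),np.sin(GY); gx=rel@[cs,sn]; gy=rel@[-sn,cs]
    b=(gx>97)&(gx<113)&(h>62)&(h<80)
    q=b&(gy>-11)&(gy<9)
    out=[]
    for nm,lo,hi in(("left",-11.5,-5.5),("right",.5,7.5)):
        q=b&(gy>lo)&(gy<hi)
        if q.sum()<15: print(nm,"few"); continue
        r=np.polyfit(gy[q],h[q],1); k=abs(np.polyval(r,gy[q])-h[q])<1.5; r=np.polyfit(gy[q][k],h[q][k],1)
        print(nm,k.sum(),"theta",round(np.arctan(r[0])-(1 if nm=="left" else -1)*np.pi/6,3),"rms",np.std(np.polyval(r,gy[q][k])-h[q][k]).round(2))
E
python3 - <<'E'
from h import *
s=manip.read_state(); print(s["eef_pos"],s["wrist_force"],s["finger_gap"])
bolt(eyes.camera("wrist"))
E
```

```text
[622.72426866 -14.73610273  74.28328177] [ 0.41556464 -0.00346884 -0.31901435] 0.3355950820398988
left 190 theta 0.23 rms 0.51
right 220 theta 0.256 rms 0.64
```

Emit:
arm_command:
  plan:
    - [-1,0,0,0.002,0]
    - [-1,0,0,0.002,0]
    - [-1,0,0,0.001,0]
    - [-1,0,0,0,0]

```text
clock: 22.1
eef_pos: [623.1, -14.6, 70.2]
eef_rot: [-3.142, -0.0, 3.005]
wrist_force: [-0.3, 0.1, 0.1]
finger_gap: 0.4
finger_force: 0.0
```

Emit:
arm_command:
  plan:
    - [-1,0,0,-0.004,0]
    - [-1,0,-0.003,0,0]
    - [-1,0,0,0.002,0]
    - [-1,0,0,0.001,0]
    - [-1,0,0,0.001,0]
    - [-1,0,0,0,0]

```text
clock: 22.85
eef_pos: [622.6, -17.5, 70.1]
eef_rot: [-3.142, -0.0, 3.005]
wrist_force: [-0.2, 0.5, 0.9]
finger_gap: 0.3
finger_force: 0.0
```

Emit:
arm_command:
  plan:
    - [-1,0,0,0.001,0]
    - [-1,0,0,0.001,0]
    - [-1,0,0,0,0]

```text
clock: 23.22
eef_pos: [622.7, -17.6, 68.1]
eef_rot: [-3.142, -0.0, 3.005]
wrist_force: [-0.7, -0.0, 0.3]
finger_gap: 0.4
finger_force: 0.0
```

```bash
python3 - <<'E'
from h import *
s=manip.read_state(); print(s["eef_pos"],s["wrist_force"])
c=eyes.camera("wrist"); bolt(c)
u,v=proj(c,[*g2w(105,8),70]); u,v=int(u),int(v)
cv2.imwrite("pics/w7.png",cv2.resize(c["img"][max(0,v-60):v+60,u-80:u+80],(640,480),interpolation=cv2.INTER_CUBIC))
E
```

```text
[622.65416674 -17.58565957  68.14105124] [-0.70765916 -0.03915191  0.26691185]
left 195 theta 0.265 rms 0.51
right 123 theta 0.256 rms 0.57
```

View pics/w7.png

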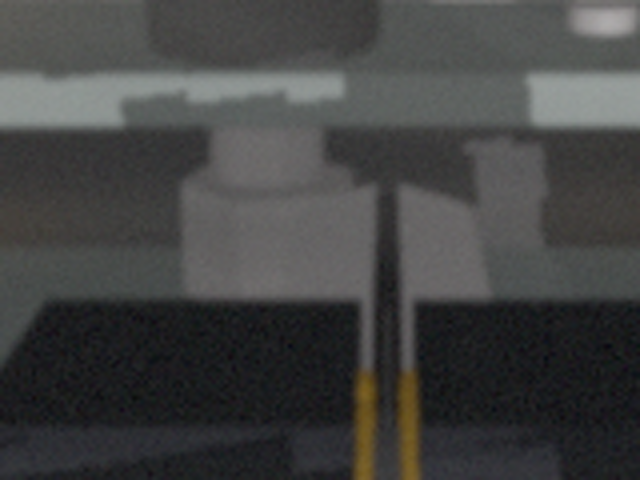

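The crop shows the closed fingertips at (388,240) beside the head with no contact, so the tips are narrower than I assumed. A better way is to seat both fingertips, about 19 mm apart, symmetrically on the two upper faces and press down, which squares the head.

Emit:
arm_command:
  plan:
    - [-1,0,0,-0.01,0]
    - [-1,0,0,-0.01,0]
    - [-0.6,0,-0.0095,0,0]
    - [-0.6,0,-0.0095,0,0]
    - [-0.6,0,0,0,0]
    - [-0.6,0,0,0.008,0]
    - [-0.6,0,0,0.004,0]
    - [-0.6,0,0,0,0]

```text
clock: 24.28
eef_pos: [619.9, -36.2, 75.6]
eef_rot: [-3.142, -0.001, 3.005]
wrist_force: [-0.2, -0.6, 0.0]
finger_gap: 18.8
finger_force: 0.0
```

```bash
python3 - <<'E'
from h import *
togo(620.0,-36.3,70.5,GY+np.pi)
bolt(eyes.camera("wrist"))
E
```

```text
t 24.27 tcp [619.9 -36.2  75.6] yaw 3.005 | roll 0.0 | shift after roll mm [-0.1 -0.1  5.1] before [-0.1 -0.1  5.1] F [-0.2 -0.6  0. ] gap 18.8
left 190 theta 0.291 rms 0.55
right 270 theta 0.276 rms 0.58
```

Emit:
arm_command:
  plan:
    - [-0.6,0,0,0.003,0]
    - [-0.6,0,0,0.001,0]
    - [-0.6,0,0,0.001,0]
    - [-0.6,0,0,0,0]

```text
clock: 24.82
eef_pos: [620.4, -36.1, 71.4]
eef_rot: [3.141, 0.001, 3.005]
wrist_force: [1.9, 1.9, 1.1]
finger_gap: 18.5
finger_force: 1.6
```

Contact; press on gradually.

Emit:
arm_command:
  plan:
    - [-0.6,0,0,0.001,0]
    - [-0.6,0,0,0.001,0]
    - [-0.6,0,0,0,0]

```text
clock: 25.2
eef_pos: [620.5, -35.9, 69.9]
eef_rot: [3.141, 0.001, 3.005]
wrist_force: [0.5, 4.8, 6.9]
finger_gap: 18.9
finger_force: 4.1
```

```bash
python3 - <<'E'
from h import *
s=manip.read_state(); print(s["eef_pos"],s["wrist_force"],s["finger_gap"])
bolt(eyes.camera("wrist"))
E
```

```text
[620.54770135 -35.91774674  69.92255489] [0.54393032 4.76818257 6.87094408] 18.85527673042188
left 145 theta 0.048 rms 0.71
right 265 theta 0.279 rms 0.55
```

Emit:
arm_command:
  plan:
    - [-0.6,0,0,0.002,0]
    - [-0.6,0,0,0.001,0]
    - [-0.6,0,0,0,0]
    - [-0.6,0,0,0,0]
    - [-0.6,0,0,0,0]
    - [-0.6,0,0,0,0]

```text
clock: 26.0
eef_pos: [621.1, -36.0, 69.0]
eef_rot: [3.141, 0.003, 3.005]
wrist_force: [-6.3, 5.2, 24.1]
finger_gap: 18.9
finger_force: 12.2
```

```bash
python3 - <<'E'
from h import *
s=manip.read_state(); print(s["eef_pos"],s["wrist_force"],s["finger_gap"])
bolt(eyes.camera("wrist"))
E
```

```text
[621.08999384 -36.04612943  69.0266955 ] [-6.27809718  5.18835207 24.07242445] 18.934126682015368
left 167 theta 0.097 rms 0.71
right 272 theta 0.289 rms 0.59
```

Emit:
arm_command:
  plan:
    - [-0.6,0,0,0.001,0]
    - [-0.6,0,0,0.001,0]
    - [-0.6,0,0,0,0]
    - [-0.6,0,0,0,0]
    - [-0.6,0,0,0,0]
    - [-0.6,0,0,0,0]
    - [-0.6,0,0,0,0]
    - [-0.6,0,0,0,0]

```text
clock: 27.05
eef_pos: [621.5, -36.2, 68.4]
eef_rot: [3.141, 0.005, 3.005]
wrist_force: [-11.1, 5.1, 35.0]
finger_gap: 18.9
finger_force: 18.5
```

```bash
python3 - <<'E'
from h import *
s=manip.read_state(); print(s["eef_pos"],s["wrist_force"],s["finger_gap"],s["moment"])
c=eyes.camera("wrist"); bolt(c)
u,v=proj(c,[*g2w(105,0),70]); u,v=int(u),int(v)
P=cloud(c); h=P[...,2]; rel=P[...,:2]-G0; cs,sn=np.cos(GY),np.sin(GY); gx=rel@[cs,sn]; gy=rel@[-sn,cs]
for lo,hi in((97,101),(101,105),(105,109)):
  print(lo,[(a+.75,np.median(h[q]).round(1)) for a in np.arange(-18,18,1.5) for q in[(gx>lo)&(gx<hi)&(gy>a)&(gy<a+1.5)&(h>50)&(h<130)] if q.sum()>3])
cv2.imwrite("pics/w8.png",cv2.resize(c["img"][max(0,v-60):v+60,u-80:u+80],(640,480),interpolation=cv2.INTER_CUBIC))
E
```

```text
[621.50940078 -36.21057924  68.44188779] [-11.11057017   5.12539994  35.01654427] 18.898311560274166 [ 0.94013521  2.21071648 -0.04619734]
left 188 theta 0.208 rms 0.62
right 294 theta 0.316 rms 0.61
97 [(np.float64(-17.25), np.float64(107.9)), (np.float64(-15.75), np.float64(105.9)), (np.float64(-14.25), np.float64(101.4)), (np.float64(-12.75), np.float64(96.4)), (np.float64(-11.25), np.float64(107.5)), (np.float64(-9.75), np.float64(94.0)), (np.float64(-8.25), np.float64(73.8)), (np.float64(-6.75), np.float64(75.1)), (np.float64(-5.25), np.float64(76.1)), (np.float64(-3.75), np.float64(76.4)), (np.float64(-2.25), np.float64(76.0)), (np.float64(-0.75), np.float64(75.5)), (np.float64(0.75), np.float64(74.9)), (np.float64(2.25), np.float64(75.1)), (np.float64(3.75), np.float64(74.5)), (np.float64(5.25), np.float64(73.7)), (np.float64(6.75), np.float64(74.0)), (np.float64(8.25), np.float64(102.6)), (np.float64(9.75), np.float64(106.3)), (np.float64(11.25), np.float64(100.7)), (np.float64(12.75), np.float64(104.4)), (np.float64(14.25), np.float64(101.7)), (np.float64(15.75), np.float64(
[... 363 characters left out ...]
), (np.float64(2.25), np.float64(74.8)), (np.float64(3.75), np.float64(74.6)), (np.float64(5.25), np.float64(73.9)), (np.float64(6.75), np.float64(73.9)), (np.float64(8.25), np.float64(102.8))]
105 [(np.float64(-9.75), np.float64(94.8)), (np.float64(-8.25), np.float64(73.1)), (np.float64(-6.75), np.float64(75.0)), (np.float64(-5.25), np.float64(76.3)), (np.float64(-3.75), np.float64(76.1)), (np.float64(-2.25), np.float64(75.9)), (np.float64(-0.75), np.float64(75.2)), (np.float64(0.75), np.float64(75.3)), (np.float64(2.25), np.float64(74.9)), (np.float64(3.75), np.float64(74.8)), (np.float64(5.25), np.float64(74.1)), (np.float64(6.75), np.float64(73.7)), (np.float64(8.25), np.float64(102.3))]
```

The right fingertip has slipped outside the corner and the left one presses the wrong side. I'm lifting off to press with the right finger's inner edge alone, with the other finger opened well clear.

Emit:
arm_command:
  plan:
    - [-0.6,0,0,-0.01,0]
    - [-0.6,0,0,-0.01,0]
    - [0.28,0,-0.011,0,0]
    - [0.28,0,-0.011,0,0]
    - [0.28,0,0,0.004,0]
    - [0.28,0,0,0,0]
    - [0.28,0,0,0,0]

```text
clock: 27.98
eef_pos: [617.1, -58.0, 80.0]
eef_rot: [3.142, -0.0, 3.005]
wrist_force: [-0.7, -0.8, 0.3]
finger_gap: 59.8
finger_force: 0.0
```

```bash
python3 - <<'E'
from h import *
x,y=np.array([620.1,-36.3])+g2w(0,-22)-G0
togo(x,y,72.5,GY+np.pi); bolt(eyes.camera("wrist"))
E
```

```text
t 27.98 tcp [617.1 -58.   80. ] yaw 3.005 | roll 0.0 | shift after roll mm [-0.  -0.1  7.5] before [-0.  -0.1  7.5] F [-0.7 -0.8  0.3] gap 59.8
left 229 theta 0.326 rms 0.56
right 240 theta 0.351 rms 0.54
```

Emit:
arm_command:
  plan:
    - [0.28,0,-0.0007,0.006,0]
    - [0.28,0,0,0.002,0]
    - [0.28,0,0,0.001,0]
    - [0.28,0,0,0.001,0]
    - [0.28,0,0,0.001,0]
    - [0.28,0,0,0,0]

```text
clock: 28.78
eef_pos: [617.6, -58.6, 72.0]
eef_rot: [3.141, 0.002, 3.005]
wrist_force: [-10.9, 2.8, 27.0]
finger_gap: 60.1
finger_force: 14.2
```

Emit:
arm_command:
  plan:
    - [0.28,0,0,0.0015,0]
    - [0.28,0,0,0,0]
    - [0.28,0,0,0,0]
    - [0.28,0,0,0,0]
    - [0.28,0,0,0,0]
    - [0.28,0,0,0,0]
    - [0.28,0,0,0,0]
    - [0.28,0,0,0,0]

```text
clock: 29.78
eef_pos: [617.8, -58.1, 71.3]
eef_rot: [3.14, 0.003, 3.005]
wrist_force: [-12.3, 4.9, 33.3]
finger_gap: 60.2
finger_force: 18.1
```

```bash
python3 - <<'E'
from h import *
s=manip.read_state(); print(s["eef_pos"],s["wrist_force"],s["finger_gap"]); bolt(eyes.camera("wrist"))
E
```

```text
[617.77435288 -58.08216607  71.26915665] [-12.30800496   4.89733864  33.29477704] 60.17382519492766
left 262 theta 0.236 rms 0.63
right 233 theta 0.352 rms 0.62
```

Emit:
arm_command:
  plan:
    - [0.28,0,0.0005,0.001,0]
    - [0.28,0,0,0,0]
    - [0.28,0,0,0,0]
    - [0.28,0,0.0005,0.0005,0]
    - [0.28,0,0,0,0]
    - [0.28,0,0,0,0]
    - [0.28,0,0,0,0]
    - [0.28,0,0,0,0]

```text
clock: 30.82
eef_pos: [618.0, -57.2, 70.4]
eef_rot: [3.14, 0.003, 3.005]
wrist_force: [-16.4, 4.7, 39.0]
finger_gap: 60.1
finger_force: 20.2
```

```bash
python3 - <<'E'
from h import *
s=manip.read_state(); print(s["eef_pos"],s["wrist_force"],s["finger_gap"]); bolt(eyes.camera("wrist"))
E
```

```text
[617.98825377 -57.22444532  70.38093943] [-16.43195542   4.73976673  39.0052932 ] 60.10231593310881
left 245 theta 0.166 rms 0.58
right 264 theta 0.162 rms 0.56
```

Emit:
arm_command:
  plan:
    - [0.28,0,0.0005,0.0005,0]
    - [0.28,0,0,0,0]
    - [0.28,0,0,0,0]
    - [0.28,0,0,0,0]
    - [0.28,0,0.0005,0.0005,0]
    - [0.28,0,0,0,0]
    - [0.28,0,0,0,0]
    - [0.28,0,0,0,0]
    - [0.28,0,0.0005,0.0005,0]
    - [0.28,0,0,0,0]
    - [0.28,0,0,0,0]
    - [0.28,0,0,0,0]

```text
clock: 32.38
eef_pos: [618.2, -56.0, 68.9]
eef_rot: [3.141, 0.003, 3.005]
wrist_force: [-16.3, 3.1, 38.6]
finger_gap: 60.2
finger_force: 19.1
```

```bash
python3 - <<'E'
from h import *
s=manip.read_state(); print(s["eef_pos"],s["wrist_force"],s["finger_gap"]); bolt(eyes.camera("wrist"))
E
```

```text
[618.1582684  -56.01515279  68.85295241] [-16.28054375   3.13698566  38.64569368] 60.24816582871075
left 257 theta 0.024 rms 0.62
right 255 theta 0.027 rms 0.55
```

Emit:
arm_command:
  plan:
    - [0.28,0,0,0.0003,0]
    - [0.28,0,0,0,0]
    - [0.28,0,0,0,0]
    - [0.28,0,0,0,0]
    - [0.28,0,0,0,0]
    - [0.28,0,0,-0.009,0]
    - [0.28,0,0,-0.009,0]
    - [0.2,0,0.01,0,0]
    - [0.2,0,0.01,0,0]
    - [0.2,0,0,0,0]

```text
clock: 33.67
eef_pos: [620.0, -35.6, 81.9]
eef_rot: [3.142, -0.001, 3.006]
wrist_force: [0.3, -0.7, -0.7]
finger_gap: 56.2
finger_force: 0.0
```

```bash
python3 - <<'E'
from h import *
togo(620.1,-36.3,43.5,GY+np.pi); bolt(eyes.camera("wrist"))
E
```

```text
t 33.67 tcp [620.  -35.6  81.9] yaw 3.006 | roll 0.001 | shift after roll mm [-0.2 -0.7 38.4] before [-0.2 -0.7 38.4] F [ 0.3 -0.7 -0.7] gap 56.2
left 198 theta -0.022 rms 0.6
right 251 theta -0.067 rms 0.56
```

The bolt reads about -0.04 rad. I'm gripping now.

Emit:
arm_command:
  plan:
    - [0.2,0,-0.0007,0.013,0]
    - [0.2,0,0,0.013,0]
    - [0.2,0,0,0.0125,0]
    - [0.2,0,0,0,0]
    - [0.2,0,0,0,0]
    - [-1,0,0,0,0]
    - [-1,0,0,0,0]
    - [-1,0,0,0,0]
    - [-1,0,0,0,0]
    - [-1,0,0,0,0]
    - [-1,0,0,0,0]
  newtons: 60

```text
clock: 35.1
eef_pos: [620.2, -36.3, 44.1]
eef_rot: [3.14, 0.0, 3.005]
wrist_force: [0.6, 6.4, 0.7]
finger_gap: 23.5
finger_force: 60.0
```

```bash
python3 - <<'E'
from h import *
togo(620.1,-36.3,43.5,GY+np.pi); bolt(eyes.camera("wrist"))
E
```

```text
t 35.1 tcp [620.2 -36.3  44.1] yaw 3.005 | roll 0.001 | shift after roll mm [ 0.1 -0.   0.6] before [ 0.1 -0.   0.6] F [0.6 6.4 0.7] gap 23.5
left 304 theta -0.016 rms 0.55
right 355 theta -0.028 rms 0.57
```

Emit:
arm_command:
  plan:
    - [-1,0,0,0,0]
    - [-1,0,0,0,0]
    - [-1,0,0,0,0]
    - [-1,0,0,0,0]
    - [-1,0,0,0,0]
    - [-1,0,0,0,0]
    - [-1,0,0,0,0]
    - [-1,0,0,0,0]
    - [-1,0,0,0,0]
    - [-1,0,0,0,0]
    - [-1,0,0,0,0]
    - [-1,0,0,0,0]
    - [-1,0,0,0,0]
    - [-1,0,0,0,0]
    - [-1,0,0,0,0]
    - [-1,0,0,0,0]

```text
clock: 37.15
eef_pos: [620.2, -36.3, 44.1]
eef_rot: [3.14, 0.0, 3.005]
wrist_force: [0.8, 6.5, -0.1]
finger_gap: 23.4
finger_force: 60.0
```

```bash
python3 - <<'E'
from h import *
s=manip.read_state(); print(s["clock"],s["eef_pos"],s["wrist_force"],s["finger_gap"]); bolt(eyes.camera("wrist"))
c=eyes.camera("scene"); P=cloud(c); h=P[...,2]; q=(np.hypot(P[...,0]-512,P[...,1]-334)<62)&(h>44)&(h<58)
print("block",cv2.minAreaRect(P[q][:,:2].astype(np.float32)),np.median(h[q]))
a=cv2.imread("pics/s6.png"); d=cv2.absdiff(a,c["img"]).max(2); d[100:310,240:360]=0
k,l,st,ce=cv2.connectedComponentsWithStats((cv2.medianBlur(d,5)>40).astype(np.uint8)); print([ (ce[i].round(),st[i,4]) for i in range(1,k)])
E
```

```text
37.15 [620.21713178 -36.29101499  44.11564784] [ 0.79606685  6.51008371 -0.08326901] 23.444000976152427
left 303 theta -0.026 rms 0.57
right 365 theta -0.035 rms 0.52
block ((511.6643371582031, 331.2875061035156), (73.53227996826172, 29.69948387145996), 18.169063568115234) 52.16073275660534
[]
```

The bolt has stopped: its angle is steady near -0.02 rad over 2 s and the gap is steady at 23.4 mm. The block is flat, and nothing else has moved. I'm handing in.

```bash
python3 -c "
from h import *
print(ticket.sign_off())"
```

```text
the job is handed in; nothing more can be done
None
```

I handed the job in at about 37 s: all three chips are wiped onto the bench, the block is set down flat clear of plate and chips, and the gripper is holding the bolt squarely across two flats (about -0.03 rad, not turning). The first grip jammed on the corners, so I turned the bolt back by pressing it with a fingertip before regripping.

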